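# Clear the tape roll off the parcel and hold the scanner over its barcode

### The arm

A 6-joint arm with a two-finger parallel gripper is mounted at the origin on the work surface. World frame = base frame: x ahead of the robot, y to its left, z up, the work surface at z = 0. Lengths are in m, angles in degrees, forces in N, time in s.
With the tool pointing down it reaches from about 0.35 to 0.775 m from the base axis. Payload 7.3 kg.
Tool frame: the origin (TCP) lies midway between the tips of the shut fingers; the grasp point (between the pads) lies 19 mm behind it (r.tcp_to_grasp is the distance from the TCP to the grasp point, in m); z points along the fingers, y is the line along which they close (so a half turn about z gives the same grasp; the last joint's range is limited). The gripper opens to 92 mm and grips with 3 to 60 N. Pads are 19 mm wide; open, the fingers measure 130 mm over their backs; the gripper's body (75 mm by 190 mm) begins 47 mm behind the grasp point.
Start: joints at [-77.808, 19.595, 87.324, -0, 73.075, -8.365], TCP at [0.184, -0.492, 0.227] pointing down, gripper open.
Joint ranges: [-145.02, 145.02], [-44.19, 115.74], [2.07, 154.8], [-57.11, 237.11], [16.16, 152.29], [-177.93, 177.93]. Speed limits (degrees/s): [147.25, 147.25, 180, 180, 180, 180].

### API

Orientations are given as [roll, pitch, yaw] about the fixed x, y, z axes, in that order (R = Rz(yaw) Ry(pitch) Rx(roll)).
In Python, from rig import r gives the robot as it stands. The module is installed in compiled form; this text tells all that it offers.
- The arm moves only by the shell command python3 -m creep 'ROWS' [FORCE]. ROWS is a JSON object whose one key "steps" holds a list of rows, each an object with "gripper": the opening, from 0 (shut) to 1 (fully open); "translation": the shift along the tool's x, y, z in m, a list of three; "dr": the turn, a rotation vector about the tool's x, y, z in rad, a list of three. A call has 1 to 20 rows; each row shifts and turns the commanded pose from where the row before left it, along the tool's axes as they then stand; what a row does not reach is not made up. A row lasts 1/8 s, in which the tool goes at most 62.5 mm and 10.7 degrees, less where a joint would pass 70% of its speed; a pose out of reach is approached as far as the arm can. A call is refused whole if a number of a shift passes 0.0625 or a number of a turn 0.188, either way. A call with a gripper value outside its range is refused whole. The fingers move at their own pace and stop on an object; FORCE is the grip in N (left out, the last holds). Time passes only in rows, so rows that do not move let the fingers close. It gives the time, the measured TCP pose, the force, the opening and the grip force at its end, in the units of the state.
- r.state(): the state, without advancing time (a new reading comes with each control period).
- r.camera(name): name is "scene" or "top" or "wrist"; returns the picture (400x640x3 uint8, red, green, blue); there is no depth.
- r.camera_info(name): a dict with "mtx" (3x3 intrinsics, pixels), "R" (3x3) and "t" (3): a world point X has camera coordinates R X + t; the wrist camera has in their place "tool_from_camera" (4x4, takes a point from camera to tool coordinates, whose origin is the TCP and whose axes are the flange's). Camera axes: x right, y down, z forward; pixel columns grow to the right and rows downward; lengths in m; the calibration is good to about 2 mm. A picture is of the moment at which its call begins: read the wrist's pose just before it. camera_info takes no time and is no camera call.
- r.hand_in(): hands the job in; it is judged then, once.
The state is a dict: "time_s": time; "joints": joint angles; "qd": joint speeds; "effort": joint torques, N m; "position": TCP position; "ee_rot": TCP orientation; "wrist_force": force on the tool from outside, world axes, zero at the start; "wrist_torque": the same for the moment, N m; "finger_gap": finger opening in m; "gripper_force": force on a finger pad.
Only numpy, scipy, OpenCV 4.12 (cv2) and the standard library are available. Lean on these libraries where they do the work, as an engineer would, in place of code of your own. Each camera call takes 0.05 s, during which the arm holds its last target. There are 200 camera calls.

### The job

The roll of packing tape has been left lying on the parcel's barcode: lift it off and set it down flat on the bare bench. Then take the hand scanner up out of its holder, carry it over the vases and finish holding it still in the gripper, with its window facing squarely down about 4 cm above the middle of the barcode and the window's long side running along the row of bars, so that it can read the code; do not put it down or let it touch the parcel. Do not shift the parcel, knock the vases or the tumbler, or push the box cutter or the marker about.

Things in the scene. Friction and masses are not known exactly. Their poses are not given: they have to be found in the camera images.
- tape_roll: The roll of packing tape, cream with a brown card core, a plain ring lying flat on the parcel across the barcode: outer diameter 100 mm, core hole 76 mm through, so a wall 12 mm thick, 48 mm high, about 160 g. Origin at the centre of its underside, z up along its axis. It can be pinched from above across the wall, one finger in the core.
- scanner: Cordless pistol-grip hand scanner, grey, about 170 g, standing nose-down in the holder. Origin: middle of its window face, the lowest face, looking straight down; z up to the rear of the head. The window's long side and the scan line run along y (same either way round). Nose 42 (x) by 66 mm (y) up to z = 34 mm. The pistol grip points to -x. Centre of mass near z = 53 mm, x = -10 mm.
- scanner_head (a point): Grip point on the scanner's head, on its z axis, 75 mm above the window. The head here is a straight-sided block 42 mm (x) by 46 mm (y), from 34 to 98 mm above the window; take it from above, closing across the 46 mm. Axes as the scanner's.
- scanner_butt (a point): End of the scanner's pistol grip, 116 mm out to -x and 88 mm above the window. The pistol grip is 30 mm wide (y) and 36 mm thick, and leaves the head 50 to 88 mm above the window, rising a little to the end (top there at 106 mm). Axes as the scanner's.
- holder: Black bench-top holder, fixed: base 130 x 120 mm, with an open-topped cup round the scanner's nose, 48 (x) by 72 mm (y) inside, walls 4 mm, 50 mm above the bench (28 mm on the pistol grip's -x side). Cup floor, where the window stands, 10 mm above the bench: lift the scanner 40 mm straight up to clear it. Origin: centre of its underside. It may be on either side of the bench.
- parcel: Closed brown carton, 280 mm (x) by 220 mm (y) by 80 mm high, loose on the bench, 2.2 kg, with a white label on its top. Origin at the centre of its underside; z up.
- barcode (a point): The middle of the barcode printed on the parcel's label, on the parcel's top face, 80 mm above the bench. z up; the row of bars runs 96 mm along y, the bars are 32 mm long along x. The white label around it is 100 mm (x) by 150 mm (y).
- bare_patch (a point): Fixed point on the bench top: middle of a bare patch (about 130 mm across) between the robot and the vases, where the tape roll can be set down. The bench top is at z = 0.
- table: The white bench, top at z = 0, level.
- vase_a: Clear glass vase standing upright in the middle of the bench, between holder and parcel: 170 mm high, at most 80 mm in diameter. Origin at the centre of its underside.
- vase_b: A second vase like vase_a, standing beyond it.
- tumbler: Clear glass tumbler, 70 mm in diameter, 90 mm high, standing beyond the holder. Origin at the centre of its underside.
- cutter: Flat box cutter, 145 mm long, 20 mm wide, 15 mm high, lying on the parcel's top beside the label, near the edge on the parcel's -x side. Origin at its underside, x along its length.
- marker: Marker pen, 120 mm long, 15 mm thick, lying beside the holder. Origin at the centre of its underside, x along its length.
Things that resemble listed ones, but are neither listed nor needed, are in the scene too. What is shaped like the tape_roll but blue is not meant.

How it is judged:
By the outcome, as a careful person would: the job done as asked, in the order asked, and still so for the second after the job is handed in, while the arm keeps its last pose, push and grip.
It also fails if it takes over 69 s, if anything falls off the work surface, if the arm or the gripper's body presses on something with over 40 N, if the wrist force passes 120 N, or if a joint passes its speed limit or range.

## Working session

There is one attempt and no reset: what is moved stays moved. The work goes in short steps, Python scripts to look and compute and a shell command to move; the robot and the scene stay as the last step left them, time stands still between calls to the robot, and variables do not carry over. Pictures are saved under pics/ and viewed, at most 10 in all, crops included, and the job is handed in when it is done.

```bash
mkdir -p pics
python3 - <<'E'
from rig import r
import cv2,json,numpy as np
s=r.state();print({k:np.round(v,3).tolist() for k,v in s.items()})
for n in("scene","top","wrist"):
    cv2.imwrite(f"pics/{n}0.png",r.camera(n)[:,:,::-1])
    print(n,{k:np.round(v,4).tolist() for k,v in r.camera_info(n).items()})
E
```

```text
{'time_s': 0.0, 'joints': [-77.81, 19.636, 87.378, 0.001, 73.073, -8.366], 'qd': [0.081, 0.067, -0.006, 0.114, -0.054, 0.04], 'effort': [0.0, -43.124, -24.423, 0.072, 0.056, -0.0], 'position': [0.184, -0.491, 0.226], 'ee_rot': [-179.915, -0.013, 20.556], 'wrist_force': [0.134, 0.077, -0.946], 'wrist_torque': [-0.021, 0.008, 0.027], 'gripper_force': 0.0, 'finger_gap': 0.092}
scene {'mtx': [[390.4885, 0.0, 320.3453], [0.0, 390.4885, 200.9837], [0.0, 0.0, 1.0]], 'R': [[0.7276, 0.686, 0.0038], [0.5023, -0.529, -0.6839], [-0.4672, 0.4995, -0.7295]], 't': [-0.4618, -0.1847, 1.2151]}
top {'mtx': [[467.258, 0.0, 324.6142], [0.0, 467.258, 197.8776], [0.0, 0.0, 1.0]], 'R': [[-0.001, -0.9999, -0.0106], [-0.9832, 0.0029, -0.1824], [0.1824, 0.0103, -0.9832]], 't': [0.0897, 0.5651, 1.1327]}
wrist {'mtx': [[332.9003, 0.0, 322.2219], [0.0, 332.9003, 198.3302], [0.0, 0.0, 1.0]], 'tool_from_camera': [[-0.0003, -0.9672, -0.254, 0.069], [1.0, -0.0003, -0.0002, 0.0002], [0.0002, -0.254, 0.9672, -0.1568], [0.0, 0.0, 0.0, 1.0]]}
```

View pics/top0.png

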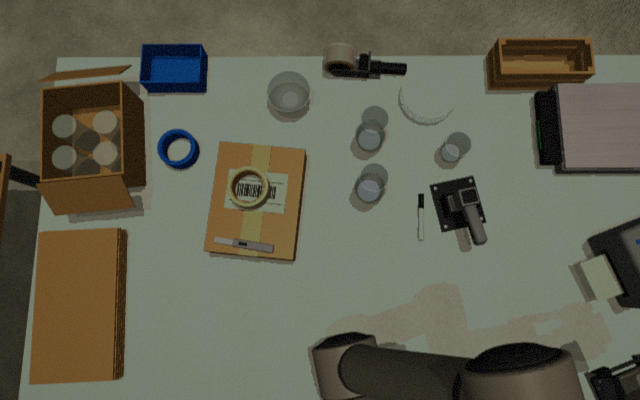

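View pics/scene0.png

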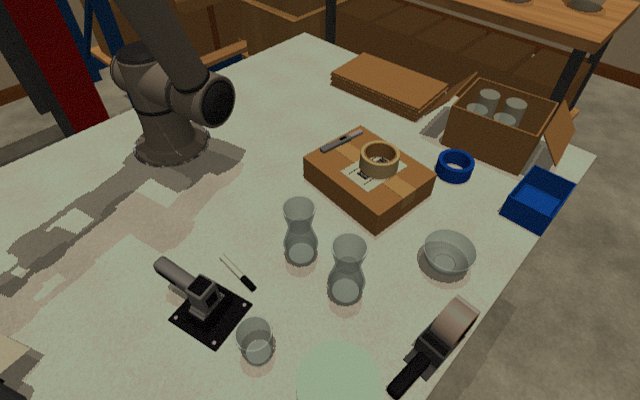

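The top view shows the parcel around (255,200) with the cream roll at (249,188) across the barcode, and the scanner in its black holder at (465,205). The vases are at (371,185) and (370,137), the tumbler at (452,150) and the marker at (420,217). There are two other candidates for the roll: the blue ring at (179,148) is excluded by colour, and the tape dispenser at (345,60) isn't on the parcel. The cream ring on the label fits the description. The black pistol-shaped object at (380,68) belongs to the dispenser, so the scanner is the one in the holder. I'll confirm both in one enlarged crop.

```bash
cat > h.py <<'E'
from rig import r
import numpy as np,cv2
from scipy.spatial.transform import Rotation as Ro
def ray(n,uv,z,st=None):
    c=r.camera_info(n);uv=np.atleast_2d(np.array(uv,float))
    d=np.c_[uv,np.ones(len(uv))]@np.linalg.inv(np.array(c["mtx"])).T
    if n=="wrist":
        st=st or r.state();T=np.array(c["tool_from_camera"]);Rt=Ro.from_euler("xyz",st["ee_rot"],degrees=True).as_matrix()
        o=Rt@T[:3,3]+st["position"];d=d@(Rt@T[:3,:3]).T
    else:
        R=np.array(c["R"]);o=-R.T@np.array(c["t"]);d=d@R
    return o+d*((z-o[2])/d[:,2])[:,None]
E
python3 - <<'E'
import cv2,numpy as np
a=cv2.imread("pics/top0.png")
p=cv2.resize(a[130:270,195:320],None,fx=3.2,fy=3.2,interpolation=cv2.INTER_CUBIC)
q=cv2.resize(a[130:270,395:520],None,fx=3.2,fy=3.2,interpolation=cv2.INTER_CUBIC)
cv2.imwrite("pics/crop1.png",np.clip(np.hstack([p,q])*1.3,0,255))
E
```

```text
[ WARN:0@0.043] global loadsave.cpp:1063 imwrite_ Unsupported depth image for selected encoder is fallbacked to CV_8U.
```

View pics/crop1.png

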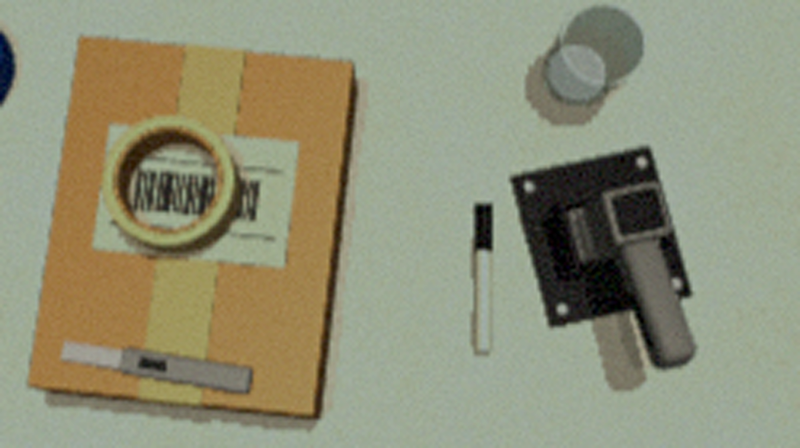

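The crop shows a cream ring lying on the label (crop 170,183, full image about 248,187). The scanner head top is at full-image (469,196) and its grip ends near (480,241).

Run:
```python
from h import *
def c1(L):return [(195+x/3.2,130+y/3.2) for x,y in L]
def c2(L):return [(395+(x-400)/3.2+5*0,130+y/3.2) for x,y in L]
np.set_printoptions(precision=3,suppress=True)
P=ray("top",c1([(80,37),(353,62),(320,416),(30,386)]),.08);print("parcel",P,P.mean(0),np.linalg.norm(np.diff(P,axis=0),axis=1))
L=ray("top",c1([(108,125),(298,142),(286,266),(94,248)]),.08);print("label",L,L.mean(0))
e=(P[0]+P[1]-P[2]-P[3]);print("parcel yaw",np.degrees(np.arctan2(e[1],e[0])), "label yaw",np.degrees(np.arctan2(*(L[0]+L[1]-L[2]-L[3])[[1,0]])))
print("tape",ray("top",c1([(170,182)]),.128))
H=ray("top",c2([(604,192),(660,184),(667,230),(612,241)]),.108);print("head",H,H.mean(0))
b=ray("top",c2([(672,350)]),.116);print("butt",b,"yaw",np.degrees(np.arctan2(*(H.mean(0)-b[0])[[1,0]])))
B=ray("top",c2([(512,178),(648,148),(690,296),(548,327)]),.008);print("base",B,B.mean(0)); e=B[0]+B[1]-B[2]-B[3];print(np.degrees(np.arctan2(e[1],e[0])))
print("cutter",ray("top",c1([(62,350),(250,380)]),.09),"marker",ray("top",c2([(484,205),(482,352)]),.01))
print("vase a,b,tumb base",ray("top",[(374,186),(373,140),(450,153)],0))
```

```text
parcel [[0.706 0.354 0.08 ]
 [0.685 0.137 0.08 ]
 [0.408 0.16  0.08 ]
 [0.431 0.381 0.08 ]] [0.557 0.258 0.08 ] [0.218 0.278 0.222]
label [[0.634 0.329 0.08 ]
 [0.62  0.18  0.08 ]
 [0.522 0.187 0.08 ]
 [0.537 0.336 0.08 ]] [0.578 0.258 0.08 ]
parcel yaw -5.187400392406076 label yaw -4.446970106704078
tape [[0.578 0.27  0.128]]
head [[ 0.573 -0.236  0.108]
 [ 0.579 -0.279  0.108]
 [ 0.544 -0.282  0.108]
 [ 0.536 -0.24   0.108]] [ 0.558 -0.259  0.108]
butt [[ 0.453 -0.277  0.116]] yaw 9.846544303617465
base [[ 0.606 -0.189  0.008]
 [ 0.631 -0.302  0.008]
 [ 0.507 -0.329  0.008]
 [ 0.482 -0.213  0.008]] [ 0.556 -0.258  0.008]
11.602372967788293
cutter [[0.457 0.355 0.09 ]
 [0.434 0.212 0.09 ]] marker [[ 0.583 -0.165  0.01 ]
 [ 0.462 -0.159  0.01 ]]
vase a,b,tumb base [[ 0.607 -0.042  0.   ]
 [ 0.734 -0.042  0.   ]
 [ 0.697 -0.248  0.   ]]
```

```bash
python3 -m creep '{"steps":[
{"gripper":1,"translation":[0,0,-0.03],"dr":[0,0,0.179]},
{"gripper":1,"translation":[0,0,-0.02],"dr":[0,0,0.179]},
{"gripper":1,"translation":[0.026,-0.05,0],"dr":[0,0,0]},
{"gripper":1,"translation":[0.026,-0.05,0],"dr":[0,0,0]},
{"gripper":1,"translation":[0.026,-0.05,0],"dr":[0,0,0]},
{"gripper":1,"translation":[0.026,-0.05,0],"dr":[0,0,0]},
{"gripper":1,"translation":[0.026,-0.05,0],"dr":[0,0,0]},
{"gripper":1,"translation":[0.026,-0.05,0],"dr":[0,0,0]},
{"gripper":1,"translation":[0.026,-0.05,0],"dr":[0,0,0]},
{"gripper":1,"translation":[0.026,-0.05,0],"dr":[0,0,0]},
{"gripper":1,"translation":[0.026,-0.05,0],"dr":[0,0,0]},
{"gripper":1,"translation":[0.026,-0.05,0],"dr":[0,0,0]},
{"gripper":1,"translation":[0.026,-0.05,0],"dr":[0,0,0]},
{"gripper":1,"translation":[0.026,-0.05,0],"dr":[0,0,0]},
{"gripper":1,"translation":[0.026,-0.05,0],"dr":[0,0,0]},
{"gripper":1,"translation":[0.026,-0.05,0],"dr":[0,0,0]},
{"gripper":1,"translation":[0.026,-0.05,0],"dr":[0,0,0]},
{"gripper":1,"translation":[0,0,0],"dr":[0,0,0]},
{"gripper":1,"translation":[0,0,0],"dr":[0,0,0]}]}'
python3 - <<'E'
from h import *
s=r.state();a=r.camera("wrist")[:,:,::-1];print(s["position"],s["ee_rot"])
import json;json.dump({k:np.array(s[k]).tolist() for k in("position","ee_rot")},open("w1.json","w"))
cv2.imwrite("pics/w1.png",a)
E
```

```text
time_s: 2.52
position: [0.5734, 0.2585, 0.276]
ee_rot: [179.9, 0.1, 0.1]
wrist_force: [0.8, 0.1, 0.6]
finger_gap: 0.0922
gripper_force: 0.0
[0.57340191 0.2584789  0.27596427] [1.79945097e+02 8.22028245e-02 6.94246072e-02]
```

View pics/w1.png

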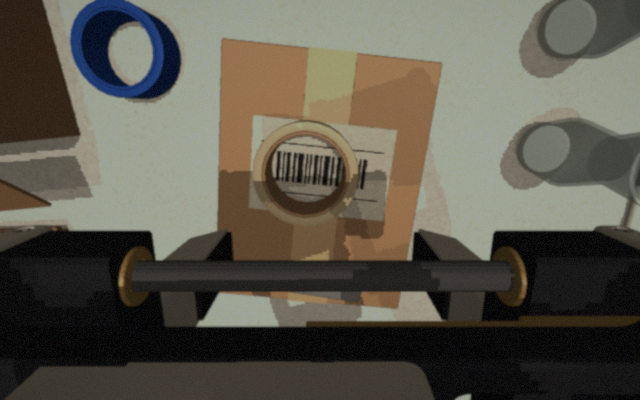

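The wrist view shows the ring with its rim centred near (305,172). The label corners are at (253,115), (397,130), (384,220) and (250,208), and both vases are at the right.

Run:
```python
from h import *
import json
np.set_printoptions(precision=4,suppress=True)
s=json.load(open("w1.json"));a=cv2.imread("pics/w1.png")
print("tape",ray("wrist",[(305.5,172),(252,172),(359,172),(305,119)],.128,s))
g=cv2.cvtColor(a,cv2.COLOR_BGR2GRAY)
c=cv2.HoughCircles(cv2.medianBlur(g,3),cv2.HOUGH_GRADIENT,1,50,param1=80,param2=20,minRadius=38,maxRadius=60);print(c)
if c is not None:
  q=[x for x in c[0] if abs(x[0]-305)<20 and abs(x[1]-172)<20];print(q and ray("wrist",[q[0][:2]],.128,s))
L=ray("wrist",[(253,115),(397,130),(384,220),(248,208)],.08,s);print(L,L.mean(0))
print("bars",ray("wrist",[(277,167),(367,173)],.08,s))
P=ray("wrist",[(221,38),(442,63),(398,308)],.08,s);print("parcel",P,(P[0]+P[2])/2)
```

```text
tape [[0.5874 0.2741 0.128 ]
 [0.5873 0.3237 0.128 ]
 [0.5874 0.2245 0.128 ]
 [0.6352 0.2739 0.128 ]]
[[[304.5 173.5  43.8]
  [115.5  40.5  46. ]
  [378.5 166.5  45. ]]]
[[0.5859 0.275  0.128 ]]
[[0.6379 0.3297 0.08  ]
 [0.623  0.1808 0.08  ]
 [0.5245 0.1896 0.08  ]
 [0.5383 0.3404 0.08  ]] [0.5809 0.2602 0.08  ]
bars [[0.584  0.3069 0.08  ]
 [0.5776 0.2104 0.08  ]]
parcel [[0.7105 0.357  0.08  ]
 [0.688  0.1401 0.08  ]
 [0.4133 0.1674 0.08  ]] [0.5619 0.2622 0.08  ]
```

```bash
python3 -m creep '{"steps":[
{"gripper":0.65,"translation":[0.0105,0.0295,0.02],"dr":[0,0,0]},
{"gripper":0.65,"translation":[0,0,0.04],"dr":[0,0,0]},
{"gripper":0.65,"translation":[0,0,0.03],"dr":[0,0,0]},
{"gripper":0.65,"translation":[0,0,0.03],"dr":[0,0,0]},
{"gripper":0.65,"translation":[0,0,0.025],"dr":[0,0,0]},
{"gripper":0.65,"translation":[0,0,0.025],"dr":[0,0,0]},
{"gripper":0.65,"translation":[0,0,0.02],"dr":[0,0,0]},
{"gripper":0.65,"translation":[0,0,0],"dr":[0,0,0]}]}' 25
python3 - <<'E'
from h import *
a=r.camera("wrist")[:,:,::-1];b=r.camera("scene")[100:240,260:460,::-1]
cv2.imwrite("pics/w2.png",np.hstack([cv2.resize(a,(480,300)),cv2.resize(b,(320,300))]))
E
```

```text
time_s: 3.58
position: [0.5833, 0.2277, 0.086]
ee_rot: [179.9, 0.2, -0.0]
wrist_force: [0.4, 0.0, -0.7]
finger_gap: 0.0594
gripper_force: 0.0
```

View pics/w2.png

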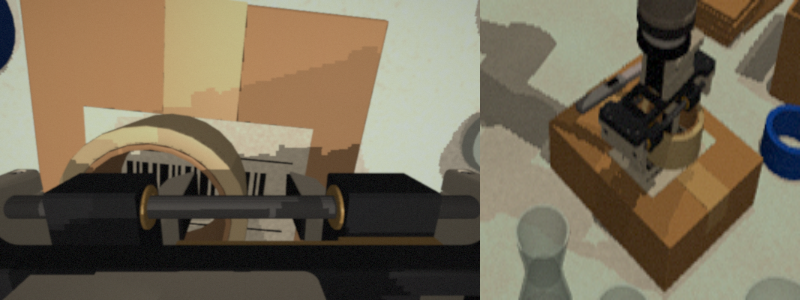

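The left half shows the ring wall near (235,195), between the two fingers at (180,195) and (300,195), with the left finger in the core. I'll close and lift.

```bash
python3 -m creep '{"steps":[
{"gripper":0,"translation":[0,0,0],"dr":[0,0,0]},
{"gripper":0,"translation":[0,0,0],"dr":[0,0,0]},
{"gripper":0,"translation":[0,0,0],"dr":[0,0,0]},
{"gripper":0,"translation":[0,0,0],"dr":[0,0,0]},
{"gripper":0,"translation":[0,0,0],"dr":[0,0,0]},
{"gripper":0,"translation":[0,0,-0.01],"dr":[0,0,0]},
{"gripper":0,"translation":[0,0,-0.02],"dr":[0,0,0]},
{"gripper":0,"translation":[0,0,-0.03],"dr":[0,0,0]},
{"gripper":0,"translation":[0,0,-0.03],"dr":[0,0,0]},
{"gripper":0,"translation":[0,0,0],"dr":[0,0,0]}]}' 25
python3 - <<'E'
from h import *
a=r.camera("wrist")[:,:,::-1];b=r.camera("scene")[100:240,260:460,::-1]
cv2.imwrite("pics/w3.png",np.hstack([cv2.resize(a,(480,300)),cv2.resize(b,(320,300))]))
E
```

```text
time_s: 4.92
position: [0.5857, 0.2296, 0.1795]
ee_rot: [-179.9, -0.3, 0.0]
wrist_force: [0.7, 0.4, -2.0]
finger_gap: 0.0127
gripper_force: 26.5
```

View pics/w3.png

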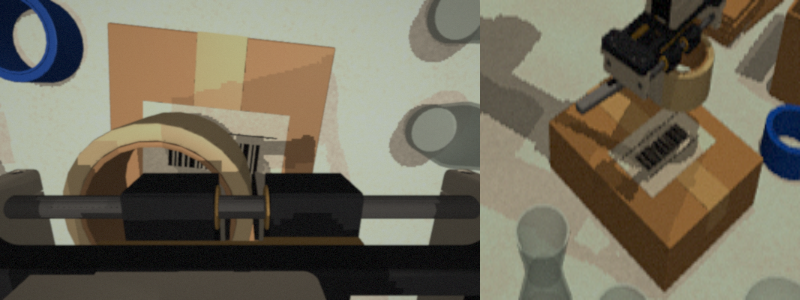

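```bash
python3 -m creep '{"steps":[
{"gripper":0,"translation":[-0.02,0.015,0],"dr":[0,0,0]},
{"gripper":0,"translation":[-0.035,0.025,0],"dr":[0,0,0]},
{"gripper":0,"translation":[-0.04,0.034,0],"dr":[0,0,0]},
{"gripper":0,"translation":[-0.04,0.04,0],"dr":[0,0,0]},
{"gripper":0,"translation":[-0.03,0.05,0],"dr":[0,0,0]},
{"gripper":0,"translation":[0,0.05,0],"dr":[0,0,0]},
{"gripper":0,"translation":[0,0.05,0],"dr":[0,0,0]},
{"gripper":0,"translation":[0,0.03,0.01],"dr":[0,0,0]},
{"gripper":0,"translation":[0,0.02,0.03],"dr":[0,0,0]},
{"gripper":0,"translation":[0,0,0.04],"dr":[0,0,0]},
{"gripper":0,"translation":[0,0,0.03],"dr":[0,0,0]},
{"gripper":0,"translation":[0,0,0.02],"dr":[0,0,0]},
{"gripper":0,"translation":[0,0,0.02],"dr":[0,0,0]},
{"gripper":0,"translation":[0,0,0],"dr":[0,0,0]},
{"gripper":0,"translation":[0,0,0],"dr":[0,0,0]}]}' 25
```

```text
time_s: 6.9
position: [0.4194, -0.0848, 0.0267]
ee_rot: [-180.0, 0.0, 0.0]
wrist_force: [-0.2, 0.4, -0.3]
finger_gap: 0.013
gripper_force: 26.2
```

```bash
python3 -m creep '{"steps":[
{"gripper":0,"translation":[0,0,0.008],"dr":[0,0,0]},
{"gripper":0,"translation":[0,0,0.006],"dr":[0,0,0]},
{"gripper":0,"translation":[0,0,0.004],"dr":[0,0,0]},
{"gripper":0,"translation":[0,0,0],"dr":[0,0,0]},
{"gripper":0,"translation":[0,0,0],"dr":[0,0,0]}]}' 25; python3 -m creep '{"steps":[
{"gripper":0.3,"translation":[0,0,0],"dr":[0,0,0]},
{"gripper":0.4,"translation":[0,0,0],"dr":[0,0,0]},
{"gripper":0.5,"translation":[0,0,0],"dr":[0,0,0]},
{"gripper":0.5,"translation":[0,0,0],"dr":[0,0,0]}]}' 25
```

```text
time_s: 7.52
position: [0.4196, -0.0849, 0.0088]
ee_rot: [180.0, -0.0, 0.0]
wrist_force: [-0.4, 0.8, -1.8]
finger_gap: 0.0126
gripper_force: 26.2
time_s: 8.02
position: [0.4196, -0.0849, 0.0088]
ee_rot: [180.0, -0.0, 0.0]
wrist_force: [0.9, 0.3, 0.4]
finger_gap: 0.0448
gripper_force: 0.0
```

```bash
python3 -m creep '{"steps":[
{"gripper":0.5,"translation":[0,0,-0.02],"dr":[0,0,0]},
{"gripper":0.5,"translation":[0,0,-0.04],"dr":[0,0,0]},
{"gripper":0.6,"translation":[0,0,-0.05],"dr":[0,0,0]},
{"gripper":0.8,"translation":[0,0,-0.055],"dr":[0,0,0]},
{"gripper":1,"translation":[0,0,-0.055],"dr":[0,0,0]},
{"gripper":1,"translation":[0,0,-0.05],"dr":[0,0,0]},
{"gripper":1,"translation":[0.03,0.042,0],"dr":[0,0,0]},
{"gripper":1,"translation":[0.03,0.042,0],"dr":[0,0,0]},
{"gripper":1,"translation":[0.03,0.043,0],"dr":[0,0,0]},
{"gripper":1,"translation":[0.03,0.043,0],"dr":[0,0,0]},
{"gripper":1,"translation":[0,0,0],"dr":[0,0,-0.183]},
{"gripper":1,"translation":[0,0,0],"dr":[0,0,0]},
{"gripper":1,"translation":[0,0,0],"dr":[0,0,0]}]}' 25
python3 - <<'E'
from h import *
import json
s=r.state();a=r.camera("wrist")[:,:,::-1];print(s["position"],s["ee_rot"])
json.dump({k:np.array(s[k]).tolist() for k in("position","ee_rot")},open("w4.json","w"))
cv2.imwrite("pics/w4.png",a);cv2.imwrite("pics/scene4.png",r.camera("scene")[:,:,::-1]);cv2.imwrite("pics/top4.png",r.camera("top")[:,:,::-1])
cv2.imwrite("pics/w4v.png",np.clip(np.hstack([a[:300,100:540],cv2.resize(cv2.imread("pics/top4.png")[130:330,300:520],(330,300))])*1.4,0,255).astype(np.uint8))
E
```

```text
time_s: 9.65
position: [0.5395, -0.2543, 0.2789]
ee_rot: [180.0, -0.0, 10.4]
wrist_force: [0.0, -0.1, 0.2]
finger_gap: 0.0918
gripper_force: 0.0
[ 0.53949971 -0.25431912  0.27892641] [ 1.79994859e+02 -3.91376228e-03  1.03609830e+01]
```

View pics/w4v.png

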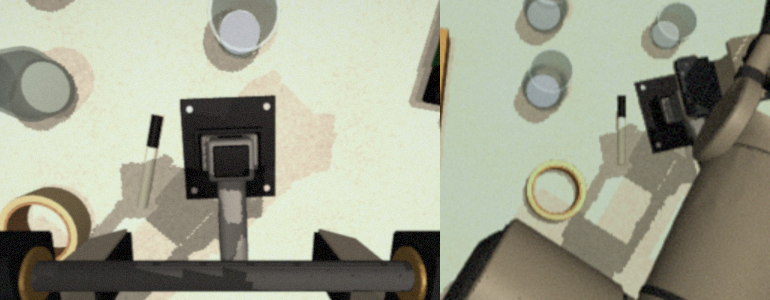

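The left half shows the holder base with corners (181,99), (275,96), (276,196), (186,199), and the head top from (207,137) to (257,181) in the crop. The right half shows the roll lying flat on the bench at (556,188). Next I'll measure the head.

Run:
```python
from h import *
import json
np.set_printoptions(precision=4,suppress=True)
s=json.load(open("w4.json"))
B=ray("wrist",[(281,99),(375,96),(376,196),(286,199)],.008,s);e=B[0]+B[1]-B[2]-B[3];f=B[0]+B[3]-B[1]-B[2]
print("base",B.mean(0),np.degrees(np.arctan2(e[1],e[0])),np.degrees(np.arctan2(-f[0],f[1])))
H=ray("wrist",[(307,137),(357,137),(357,181),(308,181)],.108,s);print(H,H.mean(0))
G=ray("wrist",[(331,190),(334.5,245)],.105,s);print("grip",G,np.degrees(np.arctan2(*(G[0]-G[1])[[1,0]])))
c=cv2.imread("pics/w4.png")[80:260,270:390]
cv2.imwrite("pics/w4c.png",np.clip(cv2.resize(c,None,fx=3.3,fy=3.3,interpolation=cv2.INTER_CUBIC)*1.6,0,255).astype(np.uint8))
```

```text
base [ 0.5622 -0.2596  0.008 ] 12.386224745424254 12.20877583428916
[[ 0.5806 -0.2318  0.108 ]
 [ 0.5893 -0.2795  0.108 ]
 [ 0.5467 -0.2885  0.108 ]
 [ 0.5378 -0.2401  0.108 ]] [ 0.5636 -0.26    0.108 ]
grip [[ 0.5322 -0.2647  0.105 ]
 [ 0.4737 -0.2796  0.105 ]] 14.270387808560807
```

View pics/w4c.png

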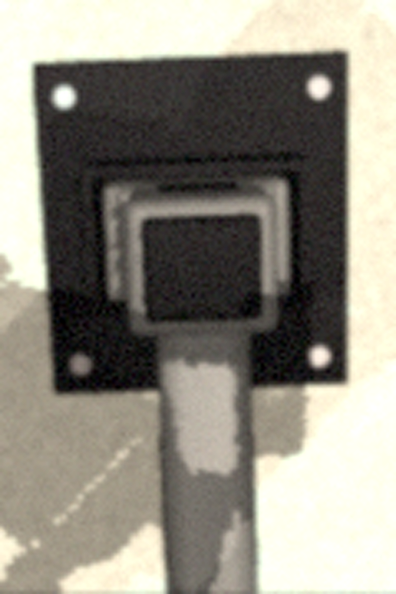

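The crop confirms the head top is centred at crop (203,264), full wrist image (331.5,160), with yaw about 12.2°. I'll descend and grip.

```bash
python3 -m creep '{"steps":[
{"gripper":1,"translation":[0,0,0],"dr":[0,0,-0.032]},
{"gripper":1,"translation":[0.021,0.01,0.02],"dr":[0,0,0]},
{"gripper":1,"translation":[0,0,0.04],"dr":[0,0,0]},
{"gripper":1,"translation":[0,0,0.04],"dr":[0,0,0]},
{"gripper":1,"translation":[0,0,0.035],"dr":[0,0,0]},
{"gripper":1,"translation":[0,0,0.03],"dr":[0,0,0]},
{"gripper":1,"translation":[0,0,0.025],"dr":[0,0,0]},
{"gripper":1,"translation":[0,0,0.023],"dr":[0,0,0]},
{"gripper":1,"translation":[0,0,0],"dr":[0,0,0]},
{"gripper":1,"translation":[0,0,0],"dr":[0,0,0]}]}' 40; python3 -m creep '{"steps":[
{"gripper":0.6,"translation":[0,0,0],"dr":[0,0,0]},
{"gripper":0.4,"translation":[0,0,0],"dr":[0,0,0]},
{"gripper":0,"translation":[0,0,0],"dr":[0,0,0]},
{"gripper":0,"translation":[0,0,0],"dr":[0,0,0]},
{"gripper":0,"translation":[0,0,0],"dr":[0,0,0]}]}' 40
```

```text
time_s: 11.05
position: [0.5629, -0.2603, 0.0668]
ee_rot: [179.9, -0.1, 12.4]
wrist_force: [0.3, 0.1, 1.0]
finger_gap: 0.0917
gripper_force: 0.0
time_s: 11.68
position: [0.5623, -0.26, 0.0657]
ee_rot: [-180.0, 0.0, 12.4]
wrist_force: [0.5, 0.7, 1.0]
finger_gap: 0.0464
gripper_force: 0.5
```

```bash
python3 -m creep '{"steps":[
{"gripper":0,"translation":[0,0,0],"dr":[0,0,0]},
{"gripper":0,"translation":[0,0,0],"dr":[0,0,0]},
{"gripper":0,"translation":[0,0,0],"dr":[0,0,0]},
{"gripper":0,"translation":[0,0,-0.006],"dr":[0,0,0]},
{"gripper":0,"translation":[0,0,-0.012],"dr":[0,0,0]},
{"gripper":0,"translation":[0,0,-0.016],"dr":[0,0,0]},
{"gripper":0,"translation":[0,0,-0.02],"dr":[0,0,0]},
{"gripper":0,"translation":[0,0,-0.03],"dr":[0,0,0]},
{"gripper":0,"translation":[0,0,-0.04],"dr":[0,0,0]},
{"gripper":0,"translation":[0,0,-0.04],"dr":[0,0,0]},
{"gripper":0,"translation":[0,0,-0.04],"dr":[0,0,0]},
{"gripper":0,"translation":[0,0,-0.03],"dr":[0,0,0]},
{"gripper":0,"translation":[0,0,-0.015],"dr":[0,0,0]},
{"gripper":0,"translation":[0,0,0],"dr":[0,0,0]},
{"gripper":0,"translation":[0,0,0],"dr":[0,0,0]}]}' 40
python3 - <<'E'
from h import *
a=r.camera("scene")[:,:,::-1];b=r.camera("wrist")[:,:,::-1]
cv2.imwrite("pics/s5.png",np.hstack([a[100:400,80:480],cv2.resize(b,(400,300))]))
E
```

```text
time_s: 13.55
position: [0.5619, -0.2598, 0.3132]
ee_rot: [-179.9, 0.1, 12.4]
wrist_force: [-0.7, 0.2, -1.8]
finger_gap: 0.0457
gripper_force: 40.0
```

View pics/s5.png

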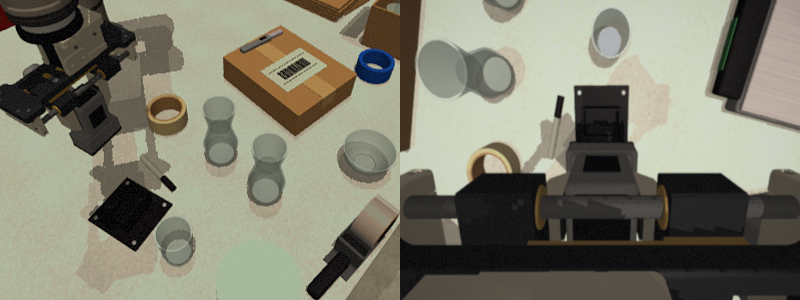

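The scene half shows the scanner hanging straight in the gripper at (95,125), with the holder empty. The roll is flat on the bench at (167,114) and the barcode is uncovered at (294,70). I'll measure the barcode from both fixed views.

Run:
```python
from h import *
np.set_printoptions(precision=4,suppress=True)
for n,(x0,x1,y0,y1) in {"top":(215,300,160,215),"scene":(330,425,135,200)}.items():
    a=np.array(r.camera(n))[y0:y1,x0:x1].astype(np.uint8)
    sc=4;A=cv2.resize(a,None,fx=sc,fy=sc,interpolation=cv2.INTER_CUBIC)
    hsv=cv2.cvtColor(A,cv2.COLOR_RGB2HSV)
    white=((hsv[...,1]<75)&(hsv[...,2]>70)|(hsv[...,2]<75)&(hsv[...,1]<140)).astype(np.uint8)
    m=cv2.morphologyEx(white,cv2.MORPH_CLOSE,np.ones((15,15)))
    m=cv2.morphologyEx(m,cv2.MORPH_OPEN,np.ones((31,31)))
    c=max(cv2.findContours(m,0,1)[0],key=cv2.contourArea)
    W=ray(n,c[:,0]/sc+[x0-.375,y0-.375],.08)
    b=cv2.minAreaRect((W[:,:2]*1000).astype(np.float32));print(n,"label",b)
    d=((hsv[...,2]<90)*m).astype(np.uint8)
    d=cv2.morphologyEx(d,cv2.MORPH_CLOSE,np.ones((21,21)));d=cv2.morphologyEx(d,cv2.MORPH_OPEN,np.ones((21,21)))
    cs=cv2.findContours(d,0,1)[0]
    if cs:
        c=max(cs,key=cv2.contourArea);W=ray(n,c[:,0]/sc+[x0-.375,y0-.375],.08);print("bars",cv2.minAreaRect((W[:,:2]*1000).astype(np.float32)))
```

```text
top label ((577.477294921875, 259.3786926269531), (150.73655700683594, 105.64289093017578), 84.03421783447266)
bars ((579.4701538085938, 259.263916015625), (95.71768951416016, 31.537614822387695), 84.22859954833984)
scene label ((579.885986328125, 259.8398742675781), (150.37522888183594, 100.17435455322266), 84.2218246459961)
bars ((579.2448120117188, 260.2015686035156), (94.86770629882812, 31.227935791015625), 84.1373291015625)
```

```bash
python3 -m creep '{"steps":[
{"gripper":0,"translation":[0,0,0],"dr":[0,0,0.08]},
{"gripper":0,"translation":[0,0,0],"dr":[0,0,0.16]},
{"gripper":0,"translation":[0,0,0],"dr":[0,0,0.08]},
{"gripper":0,"translation":[0,-0.02,0],"dr":[0,0,0]},
{"gripper":0,"translation":[0,-0.03,0],"dr":[0,0,0]},
{"gripper":0,"translation":[-0.003,-0.04,0],"dr":[0,0,0]},
{"gripper":0,"translation":[-0.003,-0.04,0],"dr":[0,0,0]},
{"gripper":0,"translation":[-0.003,-0.04,0],"dr":[0,0,0]},
{"gripper":0,"translation":[-0.003,-0.04,0],"dr":[0,0,0]},
{"gripper":0,"translation":[-0.004,-0.04,0],"dr":[0,0,0]},
{"gripper":0,"translation":[-0.004,-0.04,0],"dr":[0,0,0]},
{"gripper":0,"translation":[-0.004,-0.04,0],"dr":[0,0,0]},
{"gripper":0,"translation":[-0.003,-0.04,0],"dr":[0,0,0]},
{"gripper":0,"translation":[-0.003,-0.04,0],"dr":[0,0,0]},
{"gripper":0,"translation":[-0.003,-0.04,0],"dr":[0,0,0]},
{"gripper":0,"translation":[-0.003,-0.04,0],"dr":[0,0,0]},
{"gripper":0,"translation":[0,-0.0185,0],"dr":[0,0,0]},
{"gripper":0,"translation":[0,-0.01,0],"dr":[0,0,0]},
{"gripper":0,"translation":[0,0,0],"dr":[0,0,0]},
{"gripper":0,"translation":[0,0,0],"dr":[0,0,0]}]}' 40; python3 -m creep '{"steps":[
{"gripper":0,"translation":[0,0,0.01],"dr":[0,0,0]},
{"gripper":0,"translation":[0,0,0.02],"dr":[0,0,0]},
{"gripper":0,"translation":[0,0,0.02],"dr":[0,0,0]},
{"gripper":0,"translation":[0,0,0.02],"dr":[0,0,0]},
{"gripper":0,"translation":[0,0,0.02],"dr":[0,0,0]},
{"gripper":0,"translation":[0,0,0.01],"dr":[0,0,0]},
{"gripper":0,"translation":[0,0,0],"dr":[0,0,0]},
{"gripper":0,"translation":[0,0,0],"dr":[0,0,0]}]}' 40
```

```text
time_s: 16.25
position: [0.5807, 0.2583, 0.3148]
ee_rot: [180.0, -0.0, -6.0]
wrist_force: [-0.5, -0.6, -1.3]
finger_gap: 0.0459
gripper_force: 40.0
time_s: 17.25
position: [0.5809, 0.2593, 0.2155]
ee_rot: [-180.0, -0.1, -6.0]
wrist_force: [1.0, 0.3, -1.7]
finger_gap: 0.0455
gripper_force: 40.0
```

Another .040 down, then −1.5 mm in x, then a final check of the pose.

```bash
python3 -m creep '{"steps":[
{"gripper":0,"translation":[-0.0015,0,0.01],"dr":[0,0,0]},
{"gripper":0,"translation":[0,0,0.015],"dr":[0,0,0]},
{"gripper":0,"translation":[0,0,0.01],"dr":[0,0,0]},
{"gripper":0,"translation":[0,0,0.005],"dr":[0,0,0]},
{"gripper":0,"translation":[0,0,0],"dr":[0,0,0]},
{"gripper":0,"translation":[0,0,0],"dr":[0,0,0]},
{"gripper":0,"translation":[0,0,0],"dr":[0,0,0]},
{"gripper":0,"translation":[0,0,0],"dr":[0,0,0]}]}' 40
python3 - <<'E'
from h import *
a=r.camera("scene")[60:260,240:500,::-1];b=r.camera("top")[100:300,160:420,::-1]
cv2.imwrite("pics/s6.png",np.clip(np.hstack([cv2.resize(x,(400,308),interpolation=cv2.INTER_CUBIC) for x in(a,b)])*1.3,0,255).astype(np.uint8))
print(r.state()["qd"])
E
```

```text
time_s: 18.25
position: [0.5791, 0.2596, 0.175]
ee_rot: [-180.0, -0.0, -6.0]
wrist_force: [0.3, 0.1, -1.1]
finger_gap: 0.0455
gripper_force: 40.0
[ 0.01212596 -0.05153138  0.11363537  0.05557299 -0.10603893  0.00613837]
```

View pics/s6.png

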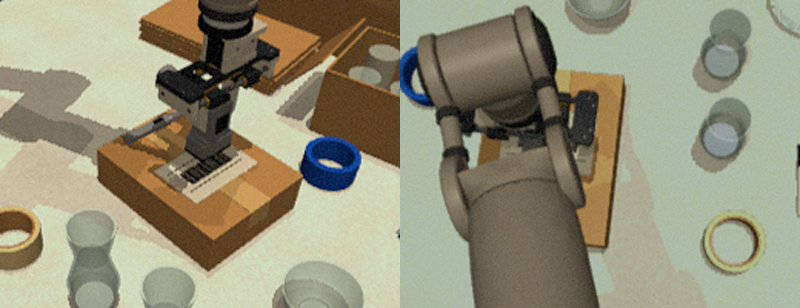

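The left half shows the scanner upright above the barcode, with the nose's lower corners near (185,147), (213,161) and (238,150). I'll check these against the projected window corners.

Run:
```python
from h import *
c=r.camera_info("scene");y=np.radians(-5.9)
for x,v in((.021,-.033),(.021,.033),(-.021,-.033)):
    X=np.array([.5794+x*np.cos(y)-v*np.sin(y),.2597+x*np.sin(y)+v*np.cos(y),.12])
    p=np.array(c["mtx"])@(np.array(c["R"])@X+c["t"]);p=p[:2]/p[2];print((p-[240,60])*[400/260,308/200])
```

```text
[203.08597575 163.44388426]
[231.01462666 146.03369065]
[184.5596499  150.38683234]
```

Run:
```python
from h import *
a=np.mean([np.array(r.camera("scene"),float) for _ in range(4)],0)
hsv=cv2.cvtColor(a.astype(np.uint8),cv2.COLOR_RGB2HSV)
c=r.camera_info("scene");y=np.radians(-5.9)
for z in(.12,.154):
  for x,v in((.021,-.033),(.021,.033),(-.021,-.033)):
    X=np.array([.5794+x*np.cos(y)-v*np.sin(y),.2597+x*np.sin(y)+v*np.cos(y),z]);p=np.array(c["mtx"])@(np.array(c["R"])@X+c["t"]);print((p[:2]/p[2]).round(1),end=" ")
print()
for row in range(140,172,2):
    print(row,"".join("B" if s>90 and v>60 else ".:-=+*#%@"[min(8,v//28)] for s,v in zip(hsv[row,350:402,1],hsv[row,350:402,2])))
```

```text
[372.  166.1] [390.2 154.8] [360.  157.7] [373.4 155.5] [392.  144.2] [361.  147.1] 
140 BBBBBBBBBBBBBBB-----=----::::::.......-+************
142 BBBBBBBBBBBBBBB::-------::::::........-*#***********
144 BBBBBBBBBBBBBB-:::::----::::::.....::::B=***********
146 BBBBBBBBBBBBB:::::::::::::::::..::::::---BBB**#*****
148 BBBBBBBBBBBB:::::::::::::::::::::::-:-::BBBBBBB+*##*
150 BBBBBBBBBBB:::::::::::::::::::::--::::::BBBBBBBBBB+*
152 BBBBBBBBBBB:::::::::::::-:::::::::::::::BBBBBBBBBBBB
154 BBBBBBBBBBB:::::::::::::::::::::::::::.:=BBBBBBBBBBB
156 BBBBBBBBBB.::::::::::::::::::::::::.:-=====BBBBBBBBB
158 BBBBBBBBBBB:..::::::::::::::::::..:=========++*BBBBB
160 BBBBBBBB=====-:..:::::::::::..:..::::-=======*****BB
162 BBBBB==========-:...:::::.....::::.:::.:-=+*********
164 B-============--===:....:::::....:::...-+**++++*****
166 =========----====-:.::..::::::::...--+**++++********
168 #**++=--=====--::::...:::...::::-=+**++++***********
170 +**+-++++==-::::.::::....::::==***++++*************B
```

The measured silhouette matches the projection: left edge at column 360, right edge at 390, lower corners at rows 158 and 155. I'm handing in.

```bash
python3 -c "
from rig import r
print(r.hand_in())"
```

```text
the job is handed in; nothing more can be done
None
```

The tape roll is flat on the bare bench, and the job was handed in with the scanner held still about 4 cm above the middle of the barcode, window facing down and its long side along the bars. It took under 20 s of robot time; no pass/fail result came back.

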